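# Show the next gearbox assembly step

## Task

Show the apprentice the next step of the gearbox build by pointing straight down, about 2 or 3 cm above each thing and without touching anything: first at the centre of the middle-sized of the three gears, then at the upper end of the taller of the two standing shafts, then at the centre of the larger of the two bores in the gearbox half. Keep still over each for two seconds, do not point at the other gears, shaft or bore on the way (pass well above them), and finish while still pointing at the larger bore.

Things in the scene. Friction and masses are not known exactly. Their poses are not given: they have to be found in the camera images.
- middle_gear_top (a point): centre of the top of the hub of the middle-sized steel gear, lying flat on the 4 mm thick black pad: 68 mm outside diameter, toothed rim 22 mm high, hub 28 mm high with a 25 mm hole. The point is 32 mm above the bench, z up
- large_gear_top (a point): the same point on the largest gear, 92 mm outside diameter, toothed rim 22 mm high, hub 28 mm high with a 25 mm hole; lies flat on the pad
- small_gear_top (a point): the same point on the smallest gear, 46 mm outside diameter, toothed rim 22 mm high, hub 28 mm high with a 25 mm hole; lies flat on the pad. Neighbouring gear centres are at least 100 mm apart; any gear may lie in any of the three places
- tall_shaft_end (a point): centre of the upper end of the taller steel shaft, 155 mm long, 21 mm thick at the top, standing loosely in a hole of the wooden stand; its upper end is 165 mm above the bench, z up
- short_shaft_end (a point): centre of the upper end of the shorter steel shaft, 100 mm long, 21 mm thick at the top, standing in the stand's other hole; its upper end is 110 mm above the bench
- stand: fixed wooden block, 80 mm (its x) by 160 mm (its y), 40 mm high, origin at the centre of its underside; the shaft holes lie 45 mm either side of the centre along its y. It stands on one side of the pad, the gearbox half on the other
- big_bore (a point): centre of the mouth of the larger bore, 63 mm wide and 30 mm deep, in the flat top of the gearbox half, 70 mm above the bench, z up
- small_bore (a point): centre of the mouth of the smaller bore, 35 mm wide and 30 mm deep, in the same face, 95 mm from the larger
- case: gearbox half: fixed tan cast block, 222 mm (its x) by 152 mm (its y) over its bolt bosses, 70 mm high, flat top with the two bores; origin at the centre of its underside
- large_gear: the largest gear, loose, origin at the centre of its underside
- middle_gear: the middle-sized gear, loose, origin at the centre of its underside
- small_gear: the smallest gear, loose, origin at the centre of its underside
- tall_shaft: the taller shaft, loose, origin at the centre of its foot
- short_shaft: the shorter shaft, loose, origin at the centre of its foot
- oil_bottle: bystander: black bottle, 68 mm wide, 130 mm high, origin under its centre
- screwdriver: bystander: screwdriver with a red handle, about 200 mm long, under 35 mm high, lying on the bench along its x
- wrench: bystander: steel spanner, about 180 mm long, under 15 mm high, lying on the bench beyond the pad, along its x
- bearing_race: bystander: smooth steel ring, 52 mm wide, 14 mm high, lying on the bench

How it is judged:
By the outcome, as a careful person would: the job done as asked, in the order asked, and still so for the second after the job is handed in, with the robot touching nothing.
It also fails if it takes over 54 s, if anything falls off the work surface, if the arm or the gripper's body presses on something with over 40 N, if the wrist force passes 120 N, or if a joint passes its speed limit or range.

## Robot

A 7-joint arm with a two-finger parallel gripper is mounted at the origin on the work surface. World frame = base frame: x ahead of the robot, y to its left, z up, the work surface at z = 0. Lengths are in m, angles in rad, forces in N, time in s.
With the tool pointing down it reaches from about 0.425 to 0.95 m from the base axis. Payload 16.7 kg.
Tool frame: the origin (TCP) lies between the finger pads, 19 mm behind the fingertips; this is the grasp point; z points along the fingers, y is the line along which they close (so a half turn about z gives the same grasp; the last joint's range is limited). The gripper opens to 94 mm and grips with 3 to 60 N. Pads are 16 mm wide; open, the fingers measure 119 mm over their backs; the gripper's body (75 mm by 177 mm) begins 78 mm behind the grasp point.
Start: joints at [-1.456, 0.426, 0.074, 1.606, -0.034, 1.111, -0.067], TCP at [0.176, 0.652, 0.224] pointing down, gripper open.
Joint ranges: [-2.85, 2.85], [-0.5, 2.14], [-1.23, 1.37], [0.21, 2.46], [-1.02, 4.16], [0.16, 2.05], [-2.73, 2.73]. Speed limits (rad/s): [1.89, 1.89, 2.39, 2.39, 3.01, 3.01, 3.01].

## Interface

Orientations are given as a unit quaternion [w, x, y, z].
In Python, from rig import env gives the robot as it stands.
- The arm moves only by the tool move_arm, never from a script. Its argument "steps" is a list of rows, each a list of 3 entries, a list of its own where there are three numbers: the shift along the tool's x, y, z in units of 40 mm (1.0 is 40 mm), then the turn, a rotation vector about the tool's x, y, z in degrees, then the finger opening in mm, from 0 to 94. In form: [[[dx, dy, dz], [rx, ry, rz], gripper], ...]. A call has 1 to 10 rows; each row is the pose to reach, as a shift and turn from the pose commanded when the call began, along the tool's axes at that moment; what a row does not reach only later rows make up. A row lasts 1/12 s, in which the tool goes at most 41.7 mm and 7.16 degrees, less where a joint would pass 70% of its speed; a pose out of reach is approached as far as the arm can. A call with a gripper value outside its range is refused whole. The fingers move at their own pace and stop on an object; the grip force is fixed at half the most. Time passes only in rows, so rows that repeat a pose let the fingers close. It gives the time, the measured TCP pose, the force, the opening and the grip force at its end, in the units of the state.
- env.sense(): the state, without advancing time (a new reading comes with each control period).
- env.capture(name): name is "side" or "top"; returns the picture (480x640x3 uint8, red, green, blue); there is no depth.
- env.camera_info(name): a dict with "mtx" (3x3 intrinsics, pixels), "pose" (4x4, takes a point from camera to world coordinates). Camera axes: x right, y up, looking along -z (the intrinsics and any distortion apply to the point x, -y, -z); pixel columns grow to the right and rows downward; lengths in m; the calibration is good to about 2 mm. A picture is of the moment at which its call begins. camera_info takes no time and is no camera call.
- env.sign_off(): hands the job in; it is judged then, once.
The state is a dict: "clock": time; "joint_positions": joint angles; "qvel": joint speeds; "tau": joint torques, N m; "position": TCP position; "ee_rot": TCP orientation; "contact_force": force on the tool from outside, world axes, zero at the start; "wrist_torque": the same for the moment, N m; "gripper_width": finger opening in m; "gripper_force": force on a finger pad.
Only numpy, scipy, OpenCV 4.12 (cv2) and the standard library are available. Lean on these libraries where they do the work, as an engineer would, in place of code of your own. Each camera call takes 0.05 s, during which the arm holds its last target. There are 200 camera calls.

## Working session

There is one attempt and no reset: what is moved stays moved. The work goes in short steps, Python scripts to look and compute and a tool call to move; the robot and the scene stay as the last step left them, time stands still between calls to the robot, and variables do not carry over. Pictures are saved under pics/ and viewed, at most 10 in all, crops included, and the job is handed in when it is done.

Besides the shell and the picture viewer there is one more tool, called after "Call:" in YAML: its name, and indented under it one key for each argument. move_arm: Moves the arm, as the interface text tells. Its arguments: {"type":"object","properties":{"steps":{"type":"array","items":{"type":"array"}}},"required":["steps"]}

```bash
mkdir -p pics
python3 - <<'E'
from rig import env
import cv2,numpy as np
np.set_printoptions(precision=4,suppress=True)
for n in("top","side"):
    cv2.imwrite(f"pics/{n}0.png",env.capture(n)[:,:,::-1]); i=env.camera_info(n); print(n,i)
s=env.sense();print(s["clock"],s["position"],s["ee_rot"],s["gripper_width"])
E
```

```text
top {'mtx': array([[556.3878,   0.    , 317.0789],
       [  0.    , 556.3878, 237.6944],
       [  0.    ,   0.    ,   1.    ]]), 'pose': array([[-0.013 ,  0.9892, -0.1457,  0.4027],
       [-0.9999, -0.0121,  0.0072,  0.0178],
       [ 0.0054,  0.1458,  0.9893,  1.461 ],
       [ 0.    ,  0.    ,  0.    ,  1.    ]])}
side {'mtx': array([[567.2218,   0.    , 307.8689],
       [  0.    , 567.2218, 251.1584],
       [  0.    ,   0.    ,   1.    ]]), 'pose': array([[ 0.7111,  0.5123, -0.4816, -0.0428],
       [-0.7031,  0.5178, -0.4874, -0.6325],
       [-0.0003,  0.6852,  0.7284,  1.0636],
       [ 0.    ,  0.    ,  0.    ,  1.    ]])}
0.1 [0.176  0.6513 0.2237] [-0.      0.1316  0.9913 -0.0006] 0.09415104434944094
```

View pics/top0.png

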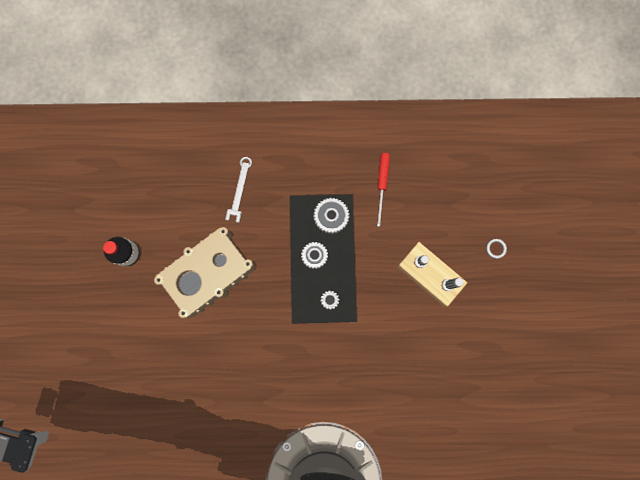

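View pics/side0.png

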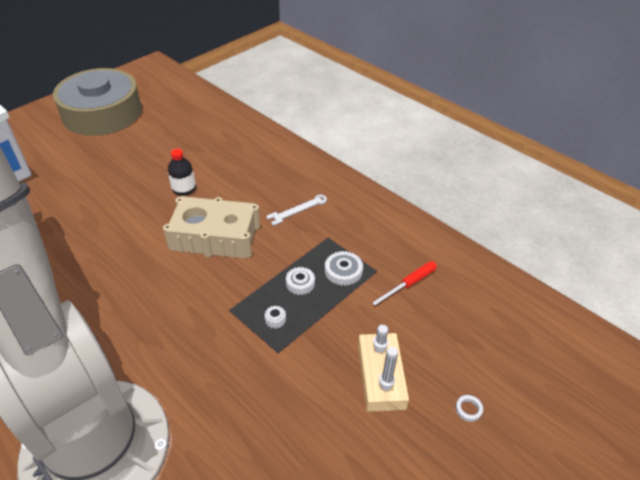

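The top view shows the middle gear at about (314,255), the tall shaft at about (455,284) and the large bore at (189,283). The side view has the tall shaft end at about (392,351). I'll enlarge these and measure them.

```bash
cat > h.py <<'E'
import cv2,numpy as np
from rig import env
np.set_printoptions(precision=4,suppress=True)
def ray(n,u,v):
    i=env.camera_info(n);K=i["mtx"];P=i["pose"]
    d=np.array([(u-K[0,2])/K[0,0],-(v-K[1,2])/K[1,1],-1]);return P[:3,3],P[:3,:3]@d
def onz(n,u,v,z):
    o,d=ray(n,u,v);return o+d*(z-o[2])/d[2]
def proj(n,p):
    i=env.camera_info(n);q=np.linalg.inv(i["pose"])@np.r_[p,1];K=i["mtx"]
    return K[0,0]*q[0]/-q[2]+K[0,2],K[1,2]-K[1,1]*q[1]/-q[2]
E
python3 - <<'E'
from h import *
t=cv2.imread("pics/top0.png");s=cv2.imread("pics/side0.png")
c=lambda im,u,v,r=25:cv2.resize(im[v-r:v+r,u-r:u+r],(260,260),interpolation=cv2.INTER_CUBIC)
cv2.imwrite("pics/c1.png",np.vstack([np.hstack([c(t,314,255),c(t,450,280),c(t,189,283)]),np.hstack([c(s,300,281),c(s,390,360),c(s,195,215)])]))
E
```

```text
(no output)
```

View pics/c1.png

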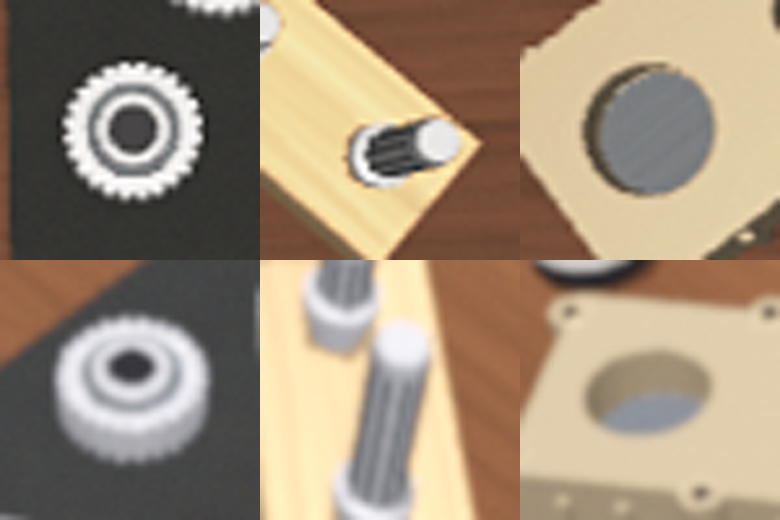

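The crops show all three targets clearly in both views: hub ring, bright shaft end and bore mouth. I'll cast rays from both cameras and compare the results.

Run:
```python
from h import *
from scipy.spatial.transform import Rotation as R
s=env.sense();q=s["ee_rot"];Rm=R.from_quat(np.r_[q[1:],q[0]]).as_matrix();print(Rm)
for n,t,sd,z in(("gear",(314.1,254.3),(299.7,276.1),.032),("shaft",(458.5,281.6),(391.6,350.8),.165),("bore",(188.5,282.5),(194.1,214.9),.070)):
    a,b=onz("top",*t,z),onz("side",*sd,z);print(n,a,b,"from tcp, tool units at z=.30:",Rm.T@(np.r_[(a+b)[:2]/2,.30]-s["position"])/.04)
for n,uv,z in(("large",(331,215),.032),("small",(330,300),.032),("short",(424,260),.110),("sbore",(219,260),.07)):print(n,onz("top",*uv,z))
```

```text
[[-0.9654  0.2608 -0.0002]
 [ 0.2608  0.9654 -0.0011]
 [-0.0001 -0.0011 -1.    ]]
gear [0.5699 0.0157 0.032 ] [0.5676 0.0131 0.032 ] from tcp, tool units at z=.30: [-13.6333 -12.8126  -1.8926]
shaft [ 0.4862 -0.3199  0.165 ] [ 0.4829 -0.3228  0.165 ] from tcp, tool units at z=.30: [-13.7892 -21.4637  -1.883 ]
bore [0.4986 0.3299 0.07  ] [0.4967 0.3276 0.07  ] from tcp, tool units at z=.30: [-9.8674 -5.6894 -1.9009]
large [ 0.6727 -0.0297  0.032 ]
small [ 0.4519 -0.0235  0.032 ]
short [ 0.5435 -0.2525  0.11  ]
sbore [0.554  0.2546 0.07  ]
```

Both views agree to about 3 mm, so I'll average them. I'll travel with the fingers closed and high (TCP about 0.34 m), with vertical approaches.

Call:
move_arm:
  steps:
    - [[0,0,-0.4],[0,0,0],0]
    - [[-0.2,-0.2,-1],[0,0,0],0]
    - [[-0.6,-0.6,-1.6],[0,0,0],0]
    - [[-1.2,-1.2,-2.2],[0,0,0],0]
    - [[-1.8,-1.7,-2.6],[0,0,0],0]
    - [[-2.4,-2.3,-2.9],[0,0,0],0]
    - [[-3.0,-2.8,-3],[0,0,0],0]
    - [[-3.6,-3.4,-3],[0,0,0],0]
    - [[-4.2,-3.9,-3],[0,0,0],0]
    - [[-4.8,-4.5,-3],[0,0,0],0]

```text
clock: 0.93
position: [0.315, 0.4265, 0.3441]
ee_rot: [-0.0, 0.131, 0.991, -0.0]
contact_force: [-0.2, 0.0, 0.2]
gripper_width: 0.0306
gripper_force: 0.0
```

Call:
move_arm:
  steps:
    - [[-0.6,-0.6,0],[0,0,0],0]
    - [[-1.2,-1.1,0],[0,0,0],0]
    - [[-1.8,-1.7,0],[0,0,0],0]
    - [[-2.4,-2.3,0],[0,0,0],0]
    - [[-3.0,-2.8,0],[0,0,0],0]
    - [[-3.6,-3.4,0],[0,0,0],0]
    - [[-4.2,-3.9,0],[0,0,0],0]
    - [[-4.8,-4.5,0],[0,0,0],0]
    - [[-5.4,-5.1,0],[0,0,0],0]
    - [[-6,-5.6,0],[0,0,0],0]

```text
clock: 1.77
position: [0.4881, 0.1467, 0.3443]
ee_rot: [-0.0, 0.132, 0.991, 0.0]
contact_force: [0.5, 0.5, -0.0]
gripper_width: 0.0006
gripper_force: 0.0
```

Call:
move_arm:
  steps:
    - [[-0.6,-0.6,0],[0,0,0],0]
    - [[-1.2,-1.1,0],[0,0,0],0]
    - [[-1.8,-1.7,0],[0,0,0],0]
    - [[-2.3,-2.2,0],[0,0,0],0]
    - [[-2.6,-2.5,0],[0,0,0],0]
    - [[-2.8,-2.7,0],[0,0,0],0]
    - [[-2.83,-2.71,0],[0,0,0],0]
    - [[-2.83,-2.71,0.3],[0,0,0],0]
    - [[-2.83,-2.71,0.8],[0,0,0],0]
    - [[-2.83,-2.71,1.4],[0,0,0],0]

```text
clock: 2.6
position: [0.5686, 0.0161, 0.2876]
ee_rot: [0.001, 0.131, 0.991, 0.001]
contact_force: [1.0, 1.1, 0.2]
gripper_width: 0.0007
gripper_force: 0.0
```

Run:
```python
from h import *
from scipy.spatial.transform import Rotation as R
s=env.sense();q=s["ee_rot"];Rm=R.from_quat(np.r_[q[1:],q[0]]).as_matrix()
print(s["position"],s["qvel"].round(2) if hasattr(s["qvel"],"round") else s["qvel"],Rm.T@(np.array([.569,.0145,.032+.044])-s["position"])/.04,s["joint_positions"])
```

```text
[0.5686 0.0161 0.2876] [ 0.08  0.25 -0.05  0.41 -0.18 -0.6   0.16] [-0.0151 -0.0411  5.2889] [-0.6588  0.2205  0.6164  1.8005 -0.1391  1.1624  1.3098]
```

Call:
move_arm:
  steps:
    - [[0,0,0.7],[0,0,0],0]
    - [[0,0,1.5],[0,0,0],0]
    - [[0,0,2.3],[0,0,0],0]
    - [[0,-0.04,3.1],[0,0,0],0]
    - [[0,-0.04,3.8],[0,0,0],0]
    - [[0,-0.04,4.4],[0,0,0],0]
    - [[0,-0.04,4.8],[0,0,0],0]
    - [[0,-0.04,5.1],[0,0,0],0]
    - [[0,-0.04,5.25],[0,0,0],0]
    - [[0,-0.04,5.3],[0,0,0],0]

```text
clock: 3.43
position: [0.5676, 0.0138, 0.0754]
ee_rot: [-0.001, 0.131, 0.991, -0.0]
contact_force: [-0.2, -0.2, -0.3]
gripper_width: 0.0003
gripper_force: 0.0
```

Run:
```python
from h import *
t=env.capture("top")[:,:,::-1];s=env.capture("side")[:,:,::-1]
c=lambda im,u,v,r=45:cv2.resize(im[v-r:v+r,u-r:u+r],(380,380),interpolation=cv2.INTER_CUBIC)
cv2.imwrite("pics/g.png",np.hstack([c(t,314,255),c(s,300,270)]));s=env.sense();print(s["position"],s["clock"],proj("side",s["position"]-[0,0,.019]))
```

```text
[0.5684 0.0135 0.0765] 3.5333 (np.float64(299.6962644160568), np.float64(268.7830063001166))
```

View pics/g.png

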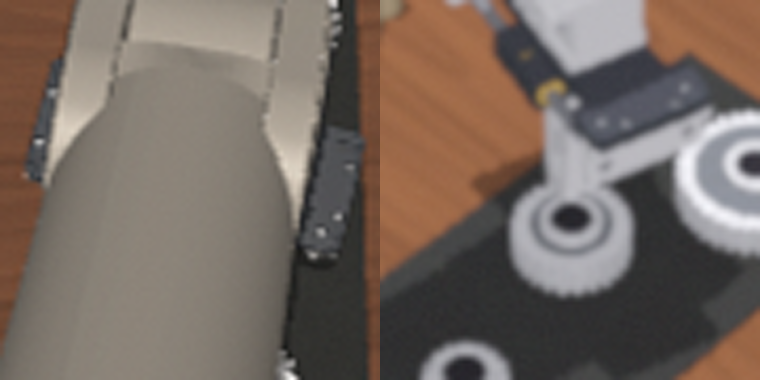

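The side view shows the closed fingertips at about (300,270). That is directly over the hub hole and matches the prediction, with the gripper body clear of the other gears. I'll hold here for about 2.5 s, then rise.

Call:
move_arm:
  steps:
    - [[0,0,0],[0,0,0],0]
    - [[0,0,0],[0,0,0],0]
    - [[0,0,0],[0,0,0],0]
    - [[0,0,0],[0,0,0],0]
    - [[0,0,0],[0,0,0],0]
    - [[0,0,0],[0,0,0],0]
    - [[0,0,0],[0,0,0],0]
    - [[0,0,0],[0,0,0],0]
    - [[0,0,0],[0,0,0],0]
    - [[0,0,0],[0,0,0],0]

```text
clock: 4.37
position: [0.5683, 0.0132, 0.0763]
ee_rot: [-0.0, 0.132, 0.991, -0.0]
contact_force: [1.3, 0.5, 0.1]
gripper_width: 0.0006
gripper_force: 0.0
```

Call:
move_arm:
  steps:
    - [[0,0,0],[0,0,0],0]
    - [[0,0,0],[0,0,0],0]
    - [[0,0,0],[0,0,0],0]
    - [[0,0,0],[0,0,0],0]
    - [[0,0,0],[0,0,0],0]
    - [[0,0,0],[0,0,0],0]
    - [[0,0,0],[0,0,0],0]
    - [[0,0,0],[0,0,0],0]
    - [[0,0,0],[0,0,0],0]
    - [[0,0,0],[0,0,0],0]

```text
clock: 5.2
position: [0.5683, 0.0132, 0.0763]
ee_rot: [-0.0, 0.132, 0.991, -0.0]
contact_force: [-0.2, 0.7, 0.0]
gripper_width: 0.0006
gripper_force: 0.0
```

Call:
move_arm:
  steps:
    - [[0,0,0],[0,0,0],0]
    - [[0,0,0],[0,0,0],0]
    - [[0,0,0],[0,0,0],0]
    - [[0,0,0],[0,0,0],0]
    - [[0,0,0],[0,0,0],0]
    - [[0,0,0],[0,0,0],0]
    - [[0,0,0],[0,0,0],0]
    - [[0,0,0],[0,0,0],0]
    - [[0,0,0],[0,0,0],0]
    - [[0,0,0],[0,0,0],0]

```text
clock: 6.03
position: [0.5683, 0.0132, 0.0763]
ee_rot: [-0.0, 0.132, 0.991, -0.0]
contact_force: [-0.4, -0.4, 0.5]
gripper_width: 0.0004
gripper_force: 0.0
```

Call:
move_arm:
  steps:
    - [[0,0,-0.3],[0,0,0],0]
    - [[0,0,-0.9],[0,0,0],0]
    - [[0,0,-1.7],[0,0,0],0]
    - [[0,0,-2.5],[0,0,0],0]
    - [[0,0,-3.3],[0,0,0],0]
    - [[0,0,-4.1],[0,0,0],0]
    - [[0,0,-4.9],[0,0,0],0]
    - [[0,0,-5.7],[0,0,0],0]
    - [[0,0,-6.3],[0,0,0],0]
    - [[0,0,-6.7],[0,0,0],0]

```text
clock: 6.87
position: [0.5686, 0.0127, 0.3481]
ee_rot: [0.001, 0.132, 0.991, 0.001]
contact_force: [0.3, 0.3, -0.5]
gripper_width: 0.0004
gripper_force: 0.0
```

Run:
```python
from h import *
from scipy.spatial.transform import Rotation as R
s=env.sense();q=s["ee_rot"];Rm=R.from_quat(np.r_[q[1:],q[0]]).as_matrix()
print(s["position"],s["clock"],Rm.T@(np.array([.4845,-.3215,.165+.044])-s["position"])/.04,s["joint_positions"])
```

```text
[0.5686 0.0127 0.3481] 6.8667 [-0.1463 -8.6199  3.4615] [-0.6822  0.1742  0.639   1.7178 -0.1089  1.2819  1.2865]
```

Call:
move_arm:
  steps:
    - [[0,-0.3,0],[0,0,0],0]
    - [[0,-0.9,0],[0,0,0],0]
    - [[0,-1.6,0],[0,0,0],0]
    - [[0,-2.4,0],[0,0,0],0]
    - [[0,-3.2,0],[0,0,0],0]
    - [[0,-4.0,0],[0,0,0],0]
    - [[-0.1,-4.8,0],[0,0,0],0]
    - [[-0.1,-5.6,0],[0,0,0],0]
    - [[-0.15,-6.4,0],[0,0,0],0]
    - [[-0.15,-7.1,0],[0,0,0],0]

```text
clock: 7.7
position: [0.4984, -0.265, 0.3444]
ee_rot: [-0.0, 0.132, 0.991, -0.0]
contact_force: [0.1, -0.2, -0.4]
gripper_width: 0.0005
gripper_force: 0.0
```

Call:
move_arm:
  steps:
    - [[0,-0.6,0],[0,0,0],0]
    - [[0,-1.1,0],[0,0,0],0]
    - [[0,-1.4,0],[0,0,0],0]
    - [[0,-1.52,0],[0,0,0],0]
    - [[0,-1.52,0],[0,0,0],0]
    - [[0,-1.52,0],[0,0,0],0]
    - [[0,-1.52,0.3],[0,0,0],0]
    - [[0,-1.52,0.8],[0,0,0],0]
    - [[0,-1.52,1.3],[0,0,0],0]
    - [[0,-1.52,1.6],[0,0,0],0]

```text
clock: 8.53
position: [0.484, -0.3196, 0.2778]
ee_rot: [-0.001, 0.131, 0.991, 0.0]
contact_force: [0.7, 0.9, -0.1]
gripper_width: 0.0004
gripper_force: 0.0
```

Run:
```python
from h import *
from scipy.spatial.transform import Rotation as R
s=env.sense();q=s["ee_rot"];Rm=R.from_quat(np.r_[q[1:],q[0]]).as_matrix()
print(s["position"],s["clock"],Rm.T@(np.array([.4845,-.3215,.165+.044])-s["position"])/.04,s["joint_positions"])
```

```text
[ 0.484  -0.3196  0.2778] 8.5333 [-0.0286 -0.0441  1.7204] [-0.1856  0.2891  0.8175  1.7938 -0.2288  1.1589  2.0128]
```

Call:
move_arm:
  steps:
    - [[0,0,0.1],[0,0,0],0]
    - [[-0.02,-0.04,0.3],[0,0,0],0]
    - [[-0.02,-0.04,0.6],[0,0,0],0]
    - [[-0.02,-0.04,0.9],[0,0,0],0]
    - [[-0.02,-0.04,1.2],[0,0,0],0]
    - [[-0.02,-0.04,1.4],[0,0,0],0]
    - [[-0.02,-0.04,1.6],[0,0,0],0]
    - [[-0.02,-0.04,1.7],[0,0,0],0]
    - [[-0.02,-0.04,1.72],[0,0,0],0]
    - [[-0.02,-0.04,1.72],[0,0,0],0]

```text
clock: 9.37
position: [0.4845, -0.3231, 0.2115]
ee_rot: [-0.0, 0.132, 0.991, -0.0]
contact_force: [-0.1, -0.3, 1.2]
gripper_width: 0.0007
gripper_force: 0.0
```

Run:
```python
from h import *
t=env.capture("top")[:,:,::-1];s=env.capture("side")[:,:,::-1]
c=lambda im,u,v,r=45:cv2.resize(im[v-r:v+r,u-r:u+r],(380,380),interpolation=cv2.INTER_CUBIC)
cv2.imwrite("pics/s.png",np.hstack([c(t,452,275),c(s,392,350)]));s=env.sense();print(s["position"],s["clock"],proj("side",s["position"]-[0,0,.019]))
```

```text
[ 0.4847 -0.3232  0.2119] 9.4667 (np.float64(394.03466254136214), np.float64(341.83696339922597))
```

View pics/s.png

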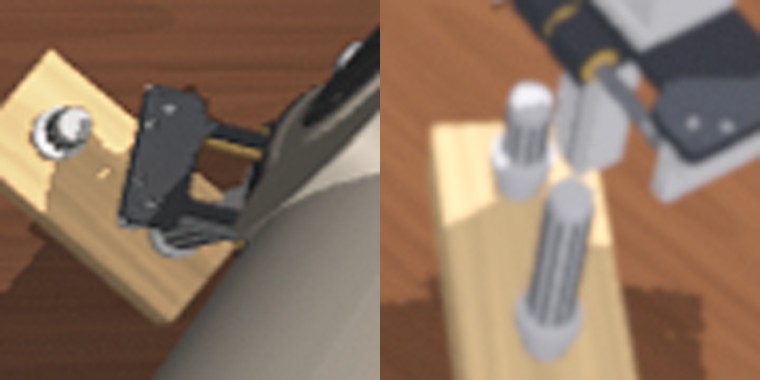

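The side view shows the fingertips just above the shaft end at about (392,352), perhaps a few pixels right of the prediction. I'll take a closer look before holding.

Run:
```python
from h import *
im=env.capture("side")[:,:,::-1].copy();p=env.sense()["position"]
u0,v0,k=372,312,12
b=cv2.resize(im[v0:v0+48,u0:u0+48],None,fx=k,fy=k,interpolation=cv2.INTER_CUBIC)
for q,c in((p-[0,0,.019],(0,0,255)),(np.r_[p[:2],.165],(0,255,0)),(p+[0,0,.03],(255,0,0))):
    u,v=proj("side",q);cv2.circle(b,(int((u-u0+.5)*k),int((v-v0+.5)*k)),4,c,-1)
cv2.imwrite("pics/s2.png",b)
```

```text
(no output)
```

View pics/s2.png

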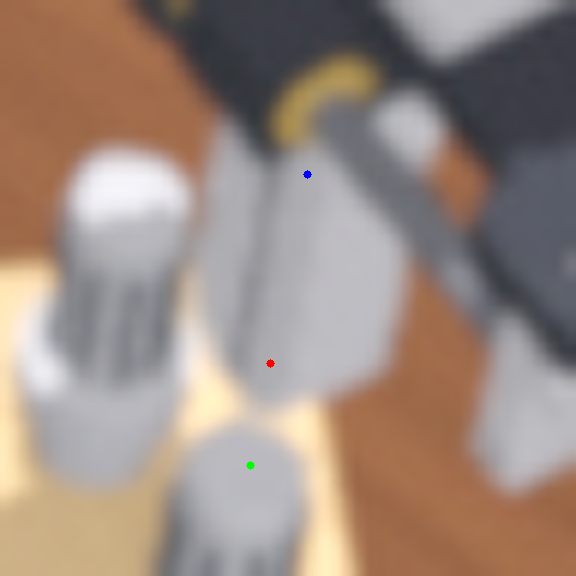

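Red marks the predicted tip and green its foot on the shaft end. Green lands on the observed end at about (392,350), so the aim is right. I'll trim by 1.5 mm sideways and 3 mm down, then hold.

Call:
move_arm:
  steps:
    - [[0,0.04,0.04],[0,0,0],0]
    - [[0,0.04,0.07],[0,0,0],0]
    - [[0,0.04,0.07],[0,0,0],0]
    - [[0,0.04,0.07],[0,0,0],0]
    - [[0,0.04,0.07],[0,0,0],0]
    - [[0,0.04,0.07],[0,0,0],0]
    - [[0,0.04,0.07],[0,0,0],0]
    - [[0,0.04,0.07],[0,0,0],0]
    - [[0,0.04,0.07],[0,0,0],0]
    - [[0,0.04,0.07],[0,0,0],0]

```text
clock: 10.35
position: [0.4849, -0.3214, 0.2087]
ee_rot: [-0.0, 0.132, 0.991, -0.0]
contact_force: [-0.1, -0.8, 0.0]
gripper_width: 0.0005
gripper_force: 0.0
```

Call:
move_arm:
  steps:
    - [[0,0,0],[0,0,0],0]
    - [[0,0,0],[0,0,0],0]
    - [[0,0,0],[0,0,0],0]
    - [[0,0,0],[0,0,0],0]
    - [[0,0,0],[0,0,0],0]
    - [[0,0,0],[0,0,0],0]
    - [[0,0,0],[0,0,0],0]
    - [[0,0,0],[0,0,0],0]
    - [[0,0,0],[0,0,0],0]
    - [[0,0,0],[0,0,0],0]

```text
clock: 11.18
position: [0.4849, -0.3214, 0.2087]
ee_rot: [-0.0, 0.132, 0.991, -0.0]
contact_force: [0.7, -0.6, -0.0]
gripper_width: 0.0006
gripper_force: 0.0
```

Call:
move_arm:
  steps:
    - [[0,0,0],[0,0,0],0]
    - [[0,0,0],[0,0,0],0]
    - [[0,0,0],[0,0,0],0]
    - [[0,0,0],[0,0,0],0]
    - [[0,0,0],[0,0,0],0]
    - [[0,0,0],[0,0,0],0]
    - [[0,0,0],[0,0,0],0]
    - [[0,0,0],[0,0,0],0]
    - [[0,0,0],[0,0,0],0]
    - [[0,0,0],[0,0,0],0]

```text
clock: 12.02
position: [0.4849, -0.3214, 0.2087]
ee_rot: [0.0, 0.132, 0.991, -0.0]
contact_force: [-0.5, 0.7, -0.0]
gripper_width: 0.0002
gripper_force: 0.0
```

Call:
move_arm:
  steps:
    - [[0,0,0],[0,0,0],0]
    - [[0,0,0],[0,0,0],0]
    - [[0,0,0],[0,0,0],0]
    - [[0,0,-0.3],[0,0,0],0]
    - [[0,0,-0.8],[0,0,0],0]
    - [[0,0,-1.4],[0,0,0],0]
    - [[0,0,-2],[0,0,0],0]
    - [[0,0,-2.6],[0,0,0],0]
    - [[0,0,-3.1],[0,0,0],0]
    - [[0,0,-3.5],[0,0,0],0]

```text
clock: 12.85
position: [0.4849, -0.3219, 0.3514]
ee_rot: [0.001, 0.132, 0.991, -0.0]
contact_force: [1.0, 0.3, -0.3]
gripper_width: 0.0008
gripper_force: 0.0
```

Run:
```python
from h import *
from scipy.spatial.transform import Rotation as R
s=env.sense();q=s["ee_rot"];Rm=R.from_quat(np.r_[q[1:],q[0]]).as_matrix()
print(s["position"],s["clock"],Rm.T@(np.array([.4977,.329,.070+.044])-s["position"])/.04,s["joint_positions"])
```

```text
[ 0.4849 -0.3219  0.3514] 12.85 [ 3.955  15.7905  5.9268] [-0.2163  0.2304  0.8435  1.6907 -0.1786  1.2985  1.9685]
```

Now a high traverse to above the large bore: (3.95, 15.8) units.

Call:
move_arm:
  steps:
    - [[0.1,0.3,0],[0,0,0],0]
    - [[0.2,0.9,0],[0,0,0],0]
    - [[0.4,1.6,0],[0,0,0],0]
    - [[0.6,2.3,0],[0,0,0],0]
    - [[0.75,3.0,0],[0,0,0],0]
    - [[0.9,3.7,0],[0,0,0],0]
    - [[1.1,4.4,0],[0,0,0],0]
    - [[1.3,5.1,0],[0,0,0],0]
    - [[1.45,5.8,0],[0,0,0],0]
    - [[1.6,6.5,0],[0,0,0],0]

```text
clock: 13.68
position: [0.4907, -0.0527, 0.3498]
ee_rot: [0.001, 0.132, 0.991, 0.0]
contact_force: [0.2, 0.4, 0.6]
gripper_width: 0.0004
gripper_force: 0.0
```

Call:
move_arm:
  steps:
    - [[0.2,0.7,0],[0,0,0],0]
    - [[0.35,1.4,0],[0,0,0],0]
    - [[0.5,2.1,0],[0,0,0],0]
    - [[0.7,2.8,0],[0,0,0],0]
    - [[0.9,3.5,0],[0,0,0],0]
    - [[1.05,4.2,0],[0,0,0],0]
    - [[1.2,4.9,0],[0,0,0],0]
    - [[1.4,5.6,0],[0,0,0],0]
    - [[1.6,6.3,0],[0,0,0],0]
    - [[1.7,6.9,0],[0,0,0],0]

```text
clock: 14.52
position: [0.4968, 0.2324, 0.3496]
ee_rot: [0.0, 0.131, 0.991, 0.0]
contact_force: [1.0, -0.2, 0.4]
gripper_width: 0.0003
gripper_force: 0.0
```

Call:
move_arm:
  steps:
    - [[0.15,0.6,0],[0,0,0],0]
    - [[0.3,1.2,0],[0,0,0],0]
    - [[0.45,1.7,0],[0,0,0],0]
    - [[0.55,2.1,0],[0,0,0],0]
    - [[0.65,2.35,0],[0,0,0],0]
    - [[0.65,2.39,0],[0,0,0],0]
    - [[0.65,2.39,0],[0,0,0],0]
    - [[0.65,2.39,0],[0,0,0],0]
    - [[0.65,2.39,0.3],[0,0,0],0]
    - [[0.65,2.39,0.8],[0,0,0],0]

```text
clock: 15.35
position: [0.4982, 0.3288, 0.3177]
ee_rot: [0.001, 0.132, 0.991, 0.001]
contact_force: [-0.3, 0.2, -0.8]
gripper_width: 0.0004
gripper_force: 0.0
```

Run:
```python
from h import *
from scipy.spatial.transform import Rotation as R
s=env.sense();q=s["ee_rot"];Rm=R.from_quat(np.r_[q[1:],q[0]]).as_matrix()
print(s["position"],s["clock"],Rm.T@(np.array([.4977,.329,.070+.044])-s["position"])/.04,s["joint_positions"])
```

```text
[0.4982 0.3288 0.3177] 15.35 [ 0.0224 -0.0132  5.092 ] [-0.9774  0.2307  0.3474  1.6895 -0.083   1.2323  0.6941]
```

Call:
move_arm:
  steps:
    - [[0,0,0.5],[0,0,0],0]
    - [[0,0,1.2],[0,0,0],0]
    - [[0,0,2],[0,0,0],0]
    - [[0,0,2.8],[0,0,0],0]
    - [[0,0,3.5],[0,0,0],0]
    - [[0,0,4.1],[0,0,0],0]
    - [[0,0,4.6],[0,0,0],0]
    - [[0,0,4.9],[0,0,0],0]
    - [[0,0,5.05],[0,0,0],0]
    - [[0,0,5.1],[0,0,0],0]

```text
clock: 16.18
position: [0.497, 0.3288, 0.112]
ee_rot: [-0.0, 0.132, 0.991, -0.0]
contact_force: [-0.1, 0.5, 0.5]
gripper_width: 0.0001
gripper_force: 0.0
```

Run:
```python
from h import *
t=env.capture("top")[:,:,::-1];s=env.capture("side")[:,:,::-1]
c=lambda im,u,v,r=45:cv2.resize(im[v-r:v+r,u-r:u+r],(380,380),interpolation=cv2.INTER_CUBIC)
cv2.imwrite("pics/b.png",np.hstack([c(t,189,275),c(s,200,210)]));s=env.sense();print(s["position"],s["clock"],proj("side",s["position"]-[0,0,.019]))
```

```text
[0.4975 0.3294 0.1132] 16.2833 (np.float64(192.4975883961419), np.float64(207.40306307387291))
```

View pics/b.png

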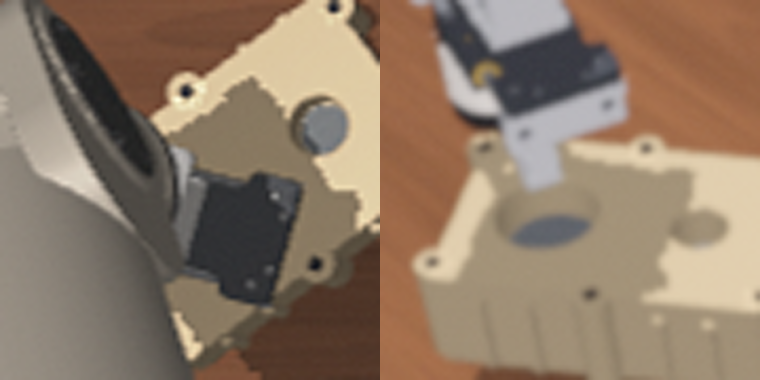

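The side view shows the tips at about (193,208), just above the centre of the large bore mouth at (194,215) and clear of everything. I'll hold, then hand in.

Call:
move_arm:
  steps:
    - [[0,0,0],[0,0,0],0]
    - [[0,0,0],[0,0,0],0]
    - [[0,0,0],[0,0,0],0]
    - [[0,0,0],[0,0,0],0]
    - [[0,0,0],[0,0,0],0]
    - [[0,0,0],[0,0,0],0]
    - [[0,0,0],[0,0,0],0]
    - [[0,0,0],[0,0,0],0]
    - [[0,0,0],[0,0,0],0]
    - [[0,0,0],[0,0,0],0]

```text
clock: 17.12
position: [0.4971, 0.3295, 0.1127]
ee_rot: [-0.0, 0.132, 0.991, -0.0]
contact_force: [-0.8, -0.8, 0.2]
gripper_width: 0.0001
gripper_force: 0.0
```

Call:
move_arm:
  steps:
    - [[0,0,0],[0,0,0],0]
    - [[0,0,0],[0,0,0],0]
    - [[0,0,0],[0,0,0],0]
    - [[0,0,0],[0,0,0],0]
    - [[0,0,0],[0,0,0],0]
    - [[0,0,0],[0,0,0],0]
    - [[0,0,0],[0,0,0],0]
    - [[0,0,0],[0,0,0],0]
    - [[0,0,0],[0,0,0],0]
    - [[0,0,0],[0,0,0],0]

```text
clock: 17.95
position: [0.4971, 0.3295, 0.1127]
ee_rot: [-0.0, 0.132, 0.991, -0.0]
contact_force: [-0.5, -0.2, 0.0]
gripper_width: 0.0004
gripper_force: 0.0
```

Call:
move_arm:
  steps:
    - [[0,0,0],[0,0,0],0]
    - [[0,0,0],[0,0,0],0]
    - [[0,0,0],[0,0,0],0]
    - [[0,0,0],[0,0,0],0]
    - [[0,0,0],[0,0,0],0]
    - [[0,0,0],[0,0,0],0]
    - [[0,0,0],[0,0,0],0]
    - [[0,0,0],[0,0,0],0]
    - [[0,0,0],[0,0,0],0]
    - [[0,0,0],[0,0,0],0]

```text
clock: 18.78
position: [0.4971, 0.3295, 0.1127]
ee_rot: [0.0, 0.132, 0.991, -0.0]
contact_force: [0.6, -0.5, 0.0]
gripper_width: 0.0004
gripper_force: 0.0
```

```bash
python3 -c "
from rig import env
print(env.sense()['position'],env.sign_off())"
```

```text
the job is handed in; nothing more can be done
[0.49713538 0.329536   0.11266645] None
```

The arm pointed at the middle gear, the tall shaft's end and the larger bore in that order, from about 2.5 cm above, holding at least 2.4 s over each with no contact felt; I handed the job in at 18.8 s, still over the bore.

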